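Take the portion plate off the topping mill

TASK

The clamp knob on the topping mill has a left-hand thread: turn it clockwise until you feel it bear firmly on its retaining stop at the top, without ever forcing it or the stud (0.8 N m at most). Then draw the slotted plate out from under the knob by its tab, without jerking it against the knob, and lay it down gently, flat in the wash tray, tab upwards; leave the knob fully loosened and everything else alone.

Things in the scene. Friction and masses are not known exactly. Their poses are not given: they have to be found in the camera images.
- mill: Topping mill, a white box with a flat steel deck on top, fixed to the counter. It stands on levelling feet that lift its underside 0 to 8 mm. Origin: on the underside, right under the upright stud's axis; z up. The deck is 130 mm above the origin, 150 mm wide (y) and runs from x = -70 to x = +130 mm. The plate's tab overhangs the -x end.
- knob_top (a point): Centre of the top of the clamp knob, on the stud's axis. The knob is a black grip bar, 46 mm long along this point's x, 14 mm thick along its y, 32 mm high, on a round steel flange 44 mm across and 6 mm thick that sits over the plate. This top is 38 mm above the flange's underside.
- knob: The same knob; origin: centre of the flange's underside. LEFT-HAND thread: clockwise from above loosens it; it climbs 1.2 mm per rad, friction 0.08 N m, to a hard retaining stop 1.9 to 3.2 rad from its start, origin then 8.1 to 8.9 mm above the deck. Neither heading nor height tells just where the stop is. At the stop 0.2 N m or more is firm contact. The other way it tightens onto a hard stop.
- pin (a point): Tip of a small brass telltale pin, 10 mm across, low in the mill's side (its -y side). The stud, an upright steel rod 12 mm across (14 mm at its foot) that carries the knob, twists elastically 0.25 rad per N m of torque, and the pin moves 1.5 mm per N m with it. More than 0.8 N m harms the stud.
- plate: Slotted plate, loose, plain aluminium, 4 mm thick, 0.28 to 0.44 kg, 90 mm wide (y), from x = -105 to +32 mm. Origin: underside, on the stud's axis at the start. A slot 16 mm wide runs along x from x = -9 mm out through the +x end: the plate, sliding flat on the deck, is drawn off along its own -x; 60 mm takes it off the stud.
- plate_tab (a point): Middle of the top of the plate's upright tab, by which to hold it: 10 mm thick along x, 40 mm wide along y; this point is at x = -98 mm of the plate, 38 mm above its underside. Axes as the plate's.
- plate_mid (a point): Middle of the plate's length, on its underside, 36.5 mm from its origin towards the tab; axes as the plate's. At the far fork ends (x = 26 to 32 mm of the plate) two retaining lips beside the slot, their tops 7 mm above the underside, hook behind the knob's flange unless the knob is fully up.
- tray: Shallow steel wash tray on the counter, fixed, 330 mm (its x) by 250 mm (its y), walls 28 mm high and 4 mm thick, floor 4 mm thick. Origin: centre of its underside.
- jar: Bystander: jar of nuts, 76 mm across, 110 mm tall. Leave it alone.
- cups: Bystander: stack of paper cups, 71 mm across, about 92 mm tall. Leave it alone.
- bowl: Bystander: white bowl, 80 mm across, 35 mm tall. Leave it alone.
- spade: Bystander: gelato spatula lying flat, about 280 mm long. Leave it alone.
- wafers: Bystander: cardboard box of wafers, 90 x 60 x 50 mm. Leave it alone.
- syrup: Bystander: glass bottle, 60 mm across, 170 mm tall. Leave it alone.
- pot: Bystander: steel pinch pot, 32 mm across, 22 mm tall, standing loose on the mill's deck 108 mm from the stud, at the end away from the plate's tab. Leave it alone.
There are look-alikes about, which are no part of the job. Leave any blue or yellow look-alike of the plate alone.

How it is judged (in metres and radians):
On the way, in this order (a step that is already met when the one before it is completed fails the run):
1. the knob is turned clockwise until it bears on its upper retaining stop (0.2 N m or more: the pin moved by 0.3 mm, the knob up) (distance of pin from where it was at the start of the episode above 0.0003 m and z of knob_top in the frame of mill above 0.1755 m), for 0.1 s.
2. the plate is drawn clear of the stud (horizontal distance between plate and mill above 0.07 m), for 0.1 s.
At the end, for the whole second after the job is handed in: The plate lies flat on the tray's floor, tab up (tilt under 0.05 rad, underside within 3.5 mm of the floor), its middle within 90 mm along and 80 mm across of the tray's centre, at rest; the knob's top is still over 175.5 mm above the mill's origin (176.1 to 176.9 mm at the stop) (x of plate_mid in the frame of tray between -0.09 and 0.09 m and y of plate_mid in the frame of tray between -0.08 and 0.08 m and z of plate_mid in the frame of tray below 0.0075 m and angle between plate's own z axis and vertical below 0.05 rad and linear speed of plate below 0.02 m/s and z of knob_top in the frame of mill above 0.1755 m); the robot touches nothing.
It fails at once if the knob was forced, twisting the stud with over 0.8 N m (the pin moved over 1.2 mm) (distance of pin from where it was at the start of the episode above 0.0012 m).
It fails at once if the plate was forced against the knob (over 20 N) (contact force between plate and knob above 20 N).
It fails at once if the plate was dropped or slammed into the tray (over 0.35 m/s when within 16 mm of its floor) (z of plate_mid in the frame of tray below 0.02 m and horizontal distance between plate_mid and tray below 0.2 m and linear speed of plate above 0.35 m/s).
It fails at once if a bystander was disturbed (moved over 20 mm) (distance of any of jar, cups, bowl, spade, wafers, syrup, pot from where it was at the start of the episode above 0.02 m).
It also fails if it takes over 72 s, if anything falls off the work surface, if the arm or the gripper's body presses on something with over 40 N, if the wrist force passes 120 N, or if a joint passes its speed limit or range.

ROBOT

A 7-joint arm with a two-finger parallel gripper is mounted at the origin on the work surface. World frame = base frame: x ahead of the robot, y to its left, z up, the work surface at z = 0. Lengths are in m, angles in degrees, forces in N, time in s.
With the tool pointing down it reaches from about 0.425 to 0.875 m from the base axis. Payload 4.7 kg.
Tool frame: the origin (TCP) lies on the centre line of the jaws, within the pads' length; the fingertips stand 8 mm ahead of it and the grasp point (between the pads) lies 11 mm behind it; z points along the fingers, y is the direction in which the jaws open and shut (so a half turn about z gives the same grasp; the last joint's range is limited). The gripper opens to 87 mm and grips with 3 to 60 N. Pads are 19 mm wide; open, the fingers measure 117 mm over their backs; the gripper's body (75 mm by 190 mm) begins 51 mm behind the grasp point.
Start: joints at [70.651, 18.392, -4.016, 83.108, 1.295, 78.541, -3.26], TCP at [0.224, -0.61, 0.231] pointing down, gripper open.
Joint ranges: [-163.93, 163.93], [-17.29, 119.83], [-79.2, 71.16], [3.27, 140.29], [-89.18, 269.18], [5.43, 117.66], [-154.24, 154.24]. Speed limits (degrees/s): [147.25, 147.25, 180, 180, 180, 180, 180].

INTERFACE

Orientations are given as [roll, pitch, yaw] about the fixed x, y, z axes, in that order (R = Rz(yaw) Ry(pitch) Rx(roll)).
In Python, from cell import env gives the robot as it stands. The module is installed in compiled form; this text tells all that it offers.
- The arm moves only by the tool move_arm, never from a script. Its argument "steps" is a list of rows, each a list of 2 entries, a list of its own where there are three numbers: the shift along the tool's x, y, z in m, then the turn about the tool's z in rad. A call has 1 to 20 rows; each row is the pose to reach, as a shift and turn from the pose commanded when the call began, along the tool's axes at that moment; what a row does not reach only later rows make up. A row lasts 1/8 s, in which the tool goes at most 62.5 mm and 10.7 degrees, less where a joint would pass 70% of its speed; a pose out of reach is approached as far as the arm can. A call with a gripper value outside its range is refused whole. "hand" is the closure, from -1 (fully open) to 1 (shut), set as the call begins (left out, the last holds). The fingers move at their own pace and stop on an object; "squeeze" is the grip in N (left out, the last holds). Time passes only in rows, so rows that repeat a pose let the fingers close. It gives the time, the measured TCP pose, the force and the opening at its end, in the units of the state.
- env.get_obs(): the state, without advancing time (a new reading comes with each control period).
- env.read_camera(name): name is "scene" or "side" or "wrist"; returns (picture, depth): 400x640x3 uint8, red, green, blue; 400x640 float32, m along the optical axis (not along the pixel's ray), 0 where there is no reading.
- env.calibration(name): a dict with "intrinsics" (3x3 intrinsics, pixels), "D" ([k1, k2, p1, p2, k3] as OpenCV has them; the pictures are not rectified), "position" and "orientation" of the camera in the world; the wrist camera has in their place "mount" (4x4, takes a point from camera to tool coordinates, whose origin is the TCP and whose axes are the flange's). Camera axes: x right, y up, looking along -z (the intrinsics and any distortion apply to the point x, -y, -z); pixel columns grow to the right and rows downward; lengths in m; the calibration is good to about 2 mm. A picture is of the moment at which its call begins: read the wrist's pose just before it. calibration takes no time and is no camera call.
- env.sign_off(): hands the job in, once; it reports no verdict.
Trained networks look in the newest picture that a camera, given by its name, has taken for a name from the list of things; names that differ only in an ending like _2 or _b are one class to them, and where a whole thing is asked for, a point or a joint stands for the part that bears it (a point fixed in the world has none). Each returns a list of dicts, best first, with "conf" (0 to 1); they miss things now and then, are a little off and sometimes report something else, mostly with a low value. They report only what shows in the picture. A call takes as long as a camera call. They do not tell look-alikes from the thing itself.
- env.cut_out(camera, query): "region" (400x640 bool, what is visible of it) and "uv" ([column, row] in pixels, amid what is visible of it).
The state is a dict: "time_s": time; "qpos": joint angles; "joint_velocities": joint speeds; "effort": joint torques, N m; "tool_pos": TCP position; "tool_rot": TCP orientation; "force": force on the tool from outside, world axes, zero at the start; "wrist_torque": the same for the moment, N m; "grip_width": finger opening in m.
Only numpy, scipy, OpenCV 4.12 (cv2) and the standard library are available. Lean on these libraries where they do the work, as an engineer would, in place of code of your own. Each camera call takes 0.05 s, during which the arm holds its last target. There are 200 camera calls.

## Working session

There is one attempt and no reset: what is moved stays moved. The work goes in short steps, Python scripts to look and compute and a tool call to move; the robot and the scene stay as the last step left them, time stands still between calls to the robot, and variables do not carry over. Pictures are saved under pics/ and viewed, about 8 in all and at most 12, crops included, and the job is handed in when it is done.

Besides the shell and the picture viewer there is one more tool, called after "Request:" by a JSON object that holds its "op" and its "data", one argument or row to a line. move_arm: Moves the arm, as the interface text tells. Its arguments: {"type":"object","properties":{"steps":{"type":"array"},"hand":{"type":"number"},"squeeze":{"type":"number"}},"required":["steps"]}

```bash
mkdir -p pics; cat > h.py <<'E'
import numpy as np, cv2
from cell import env
from scipy.spatial.transform import Rotation as R
def campose(n):
    c=env.calibration(n)
    if 'mount' in c:
        o=env.get_obs(); T=np.eye(4); T[:3,:3]=R.from_euler('xyz',o['tool_rot'],degrees=True).as_matrix(); T[:3,3]=o['tool_pos']
        return c,T@np.array(c['mount'])
    T=np.eye(4); q=np.array(c['orientation'])
    T[:3,:3]=(q if q.shape==(3,3) else (R.from_euler('xyz',q,degrees=True).as_matrix() if q.size==3 else R.from_quat(q).as_matrix())); T[:3,3]=c['position']
    return c,T
def shot(n,f=None):
    c,T=campose(n); im,d=env.read_camera(n)
    if f: cv2.imwrite('pics/'+f,im[:,:,::-1])
    return c,T,im,d
def cloud(c,T,d):
    v,u=np.mgrid[:400,:640]; p=cv2.undistortPoints(np.stack([u,v],-1).reshape(-1,1,2).astype(float),np.array(c['intrinsics']),np.array(c['D'])).reshape(400,640,2)
    P=np.stack([p[...,0]*d,-p[...,1]*d,-d],-1)
    return P@T[:3,:3].T+T[:3,3]
def proj(c,T,X):
    p=(np.atleast_2d(X)-T[:3,3])@T[:3,:3]; p=p*[1,-1,-1]
    return cv2.projectPoints(p,np.zeros(3),np.zeros(3),np.array(c['intrinsics']),np.array(c['D']))[0].reshape(-1,2)
E
python3 - <<'E'
from h import *
print(env.get_obs()); 
for n in ['scene','side']:
    print(env.calibration(n))
    c,T,im,d=shot(n,n+'.png'); X=cloud(c,T,d)
    for q in ['mill','knob','plate','plate_tab','tray','pot','syrup','jar']:
        for r in env.cut_out(n,q)[:4]:
            m=r['region']&(d>0); P=X[m]
            print(n,q,round(r['conf'],2),np.round(r['uv']),m.sum(),np.round(np.median(P,0),3),np.round(np.percentile(P,2,axis=0),3),np.round(np.percentile(P,98,axis=0),3)) if m.sum() else 0
print(env.calibration('wrist'))
E
```

```text
{'time_s': 0.0, 'qpos': array([70.65031081, 18.43814425, -4.01631778, 83.17640864,  1.29531796,
       78.54209953, -3.26042635]), 'joint_velocities': array([-0.1246876 , -0.02027941, -0.00777986, -0.05434013,  0.06737657,
        0.03558996,  0.02878515]), 'effort': array([-3.61331022e-04, -4.91300154e+01, -4.03989851e-01, -3.12530780e+01,
       -6.38876553e-02,  4.38667636e-02,  1.96460746e-04]), 'tool_pos': array([ 0.22375725, -0.60967667,  0.2294588 ]), 'tool_rot': array([-1.79888617e+02,  5.99285723e-03,  2.01598613e+01]), 'force': array([0.17145687, 0.21997521, 0.35754689]), 'wrist_torque': array([ 0.03727556, -0.01797351, -0.02400276]), 'grip_width': 0.08720883267443653}
{'intrinsics': array([[482.26578358,   0.        , 316.65810663],
       [  0.        , 482.26578358, 195.88097412],
       [  0.        ,   0.        ,   1.        ]]), 'D': array([0.02686027, 0.        , 0.        , 0.        , 0.        ]), 'position': array([1.10395599, 0.68033177, 1.21400636]), 'orientation': array([ 39.05125925,   0.96273944, 135.74089287])}
scene mill 0.95 [353. 239.] 4605 [0.533 0.206
[... 3389 characters left out ...]
-0.168  0.17 ]
side jar 0.78 [211. 230.] 1111 [0.727 0.253 0.084] [0.707 0.213 0.006] [0.771 0.277 0.113]
{'intrinsics': array([[279.27443548,   0.        , 316.01038633],
       [  0.        , 279.27443548, 200.78816118],
       [  0.        ,   0.        ,   1.        ]]), 'D': array([-0.0030053,  0.       ,  0.       ,  0.       ,  0.       ]), 'mount': array([[-1.83588061e-04,  9.56457192e-01,  2.91872585e-01,
         8.07725058e-02],
       [ 9.99999916e-01,  2.82708224e-04, -2.97425221e-04,
         6.16473533e-05],
       [-3.66989272e-04,  2.91872506e-01, -9.56457163e-01,
        -1.54321696e-01],
       [ 0.00000000e+00,  0.00000000e+00,  0.00000000e+00,
         1.00000000e+00]])}
```

```bash
python3 - <<'E'
import cv2,numpy as np
a=cv2.imread('pics/scene.png');b=cv2.imread('pics/side.png')
x=cv2.resize(a[170:280,280:440],(800,550),interpolation=cv2.INTER_CUBIC)
cv2.imwrite('pics/c1.png',x)
E
```

```text
(no output)
```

View pics/scene.png

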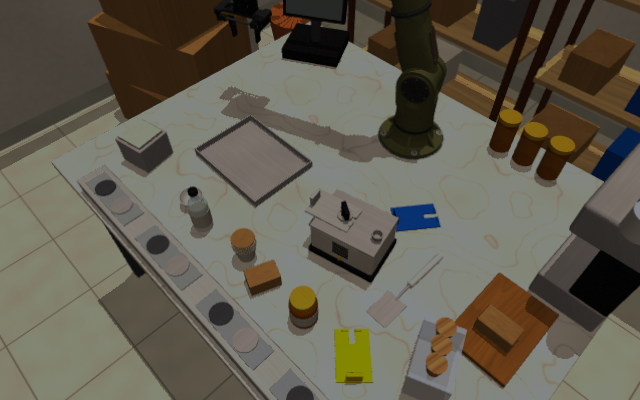

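View pics/c1.png

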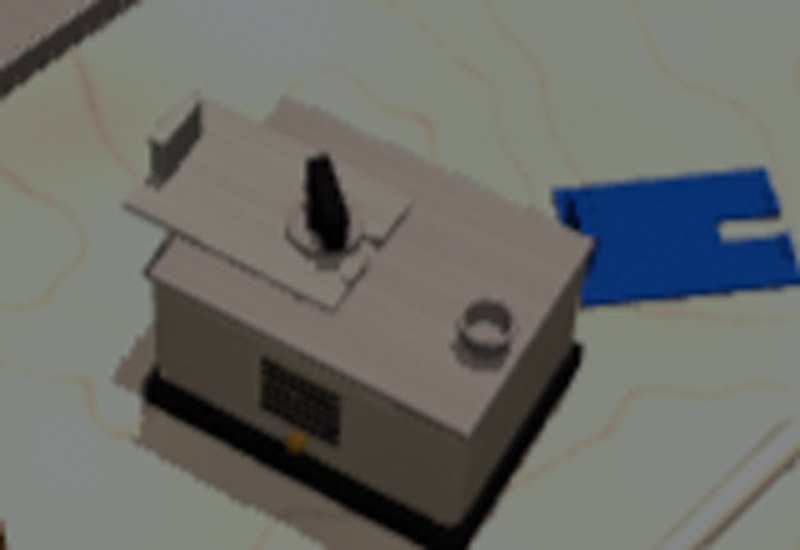

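The real plate is the bare aluminium one on the mill, at (328,209), with its tab near (315,198). The blue plate at (413,218) and the yellow one at (353,357) are look-alikes lying on the counter. The pin is at about (339,258), and the tray at (253,160). Next I'll measure the poses from the depth clouds.

```bash
python3 - <<'E'
from h import *
for n in ['scene','side']:
    c,T,im,d=shot(n); X=cloud(c,T,d).reshape(-1,3); X=X[d.ravel()>0]
    A=X[(abs(X[:,0]-.5)<.2)&(abs(X[:,1]-.17)<.2)]
    def sh(nm,m):
        P=A[m]; r=cv2.minAreaRect((P[:,:2]*1000).astype(np.float32)); print(n,nm,m.sum(),np.round(P.mean(0),4),'rect c,size,ang',np.round(r[0],1),np.round(r[1],1),round(r[2],1))
    z=A[:,2]; hist,e=np.histogram(z,np.arange(.1,.19,.002)); print([(round(a,3),int(b)) for a,b in zip(e,hist) if b>20])
    up=(z>.12)&(z<.145)
    sh('deck+plate',up)
    kn=(z>.155)&(np.hypot(A[:,0]-.5,A[:,1]-.15)<.05); sh('knob',kn)
    kt=(z>.172)&(np.hypot(A[:,0]-.5,A[:,1]-.15)<.05); sh('knobtop',kt); print(np.linalg.eigh(np.cov(A[kt][:,:2].T)))
    tb=(z>.15)&(A[:,1]<.09); sh('tab',tb); tb=(z>.166)&(A[:,1]<.09); sh('tabtop',tb)
    pt=(z>.145)&(A[:,1]>.22); sh('pot',pt)
    B=X[(X[:,0]>.3)&(X[:,0]<.65)&(X[:,1]>-.52)&(X[:,1]<-.09)&(X[:,2]>.018)&(X[:,2]<.04)]
    r=cv2.minAreaRect((B[:,:2]*1000).astype(np.float32)); print('tray',r)
E
```

```text
[(np.float64(0.1), 36), (np.float64(0.102), 33), (np.float64(0.104), 29), (np.float64(0.106), 24), (np.float64(0.108), 48), (np.float64(0.11), 45), (np.float64(0.112), 38), (np.float64(0.114), 30), (np.float64(0.116), 26), (np.float64(0.118), 28), (np.float64(0.12), 36), (np.float64(0.122), 58), (np.float64(0.124), 39), (np.float64(0.126), 24), (np.float64(0.128), 64), (np.float64(0.13), 228), (np.float64(0.132), 548), (np.float64(0.134), 812), (np.float64(0.136), 728), (np.float64(0.138), 488), (np.float64(0.14), 272), (np.float64(0.142), 101), (np.float64(0.144), 55), (np.float64(0.146), 42), (np.float64(0.148), 36), (np.float64(0.156), 27), (np.float64(0.158), 23), (np.float64(0.172), 24), (np.float64(0.176), 33)]
scene deck+plate 3431 [0.5032 0.1729 0.1356] rect c,size,ang [499.  158.3] [154.2 237.6] 13.6
scene knob 115 [0.5062 0.1504 0.1727] rect c,size,ang [504.6 147.6] [46.2 17.8] 58.2
scene knobtop 75 [0.5036 0.1485 0.1778] rect c,size,ang [503.3 148.4] [46.2 14.6] 58.1
EighResult(eigenvalues=array([1.79410116e-05, 1.85661248e-04]), eigenvectors=array([[-0.85795627,  0.513722
[... 1317 characters left out ...]
3] [151.9 240.9] 13.6
side knob 181 [0.4981 0.154  0.1702] rect c,size,ang [498.5 152.8] [46.1 19.7] 59.4
side knobtop 99 [0.4996 0.1521 0.1761] rect c,size,ang [499.7 151.8] [45.6 16.5] 59.4
EighResult(eigenvalues=array([2.08840817e-05, 1.78275210e-04]), eigenvectors=array([[-0.85127149,  0.52472551],
       [ 0.52472551,  0.85127149]]))
side tab 128 [0.5212 0.0578 0.1647] rect c,size,ang [521.4  56.8] [39.4 14.2] 13.8
side tabtop 70 [0.521  0.0565 0.1707] rect c,size,ang [521.4  56.7] [39.5 13.4] 12.9
side pot 94 [0.4924 0.261  0.1522] rect c,size,ang [493.  261.7] [30.2 32.5] 76.5
tray ((474.84100341796875, -305.7703857421875), (252.79071044921875, 340.28179931640625), 0.1284751445055008)
```

Request:
{"op": "move_arm", "data": {
  "steps": [
    [[0.03, -0.016, -0.003], -0.15],
    [[0.061, -0.033, -0.006], -0.3],
    [[0.0915, -0.049, -0.01], -0.45],
    [[0.122, -0.065, -0.013], -0.6],
    [[0.1525, -0.082, -0.016], -0.75],
    [[0.183, -0.098, -0.02], -0.9],
    [[0.2135, -0.114, -0.02], -1.05],
    [[0.244, -0.131, -0.02], -1.2],
    [[0.2745, -0.147, -0.02], -1.35],
    [[0.305, -0.163, -0.02], -1.5],
    [[0.3355, -0.18, -0.02], -1.65],
    [[0.366, -0.196, -0.02], -1.8],
    [[0.366, -0.196, -0.02], -1.8]
  ],
  "hand": -1
}}

```text
time_s: 2.62
tool_pos: [0.5022, -0.2967, 0.2508]
tool_rot: [179.9, -0.0, 123.7]
force: [0.1, 0.5, -0.3]
grip_width: 0.0877
```

```bash
cat > g.py <<'E'
import sys; from h import *
# goal x y z yaw -> tool shift & turn
def go(x,y,z,yaw=None):
    o=env.get_obs(); M=R.from_euler('xyz',o['tool_rot'],degrees=True).as_matrix()
    s=M.T@(np.array([x,y,z])-o['tool_pos']); t=0 if yaw is None else -np.radians((yaw-o['tool_rot'][2]+180)%360-180)
    print('t',o['time_s'],'pos',np.round(o['tool_pos'],4),np.round(o['tool_rot'],2),'q',np.round(o['qpos'],1),'F',np.round(o['force'],2),'M',np.round(o['wrist_torque'],3)); print('shift',np.round(s,4),'turn',round(t,3))
if __name__=='__main__': go(*map(float,sys.argv[1:]))
E
python3 g.py .5015 .15 .25 239
```

```text
t 2.625 pos [ 0.5022 -0.2967  0.2508] [ 1.7990e+02 -1.0000e-02  1.2365e+02] q [ 53.1  11.7 -28.9  90.5   5.6  79.3  57.3] F [ 0.08  0.48 -0.34] M [ 0.035 -0.149  0.011]
shift [0.3722 0.2469 0.0013] turn -2.013
```

Request:
{"op": "move_arm", "data": {
  "steps": [
    [[0.031, 0.0205, 0], -0.168],
    [[0.062, 0.041, 0], -0.336],
    [[0.093, 0.0615, 0], -0.503],
    [[0.124, 0.082, 0], -0.671],
    [[0.155, 0.103, 0], -0.839],
    [[0.186, 0.1235, 0], -1.007],
    [[0.217, 0.144, 0], -1.174],
    [[0.248, 0.1645, 0], -1.342],
    [[0.279, 0.185, 0], -1.51],
    [[0.31, 0.2055, 0], -1.678],
    [[0.341, 0.226, 0], -1.845],
    [[0.372, 0.247, 0], -2.013],
    [[0.372, 0.247, 0], -2.013],
    [[0.372, 0.247, 0], -2.013]
  ]
}}

```text
time_s: 4.38
tool_pos: [0.5026, 0.1447, 0.2504]
tool_rot: [-180.0, -0.1, -121.6]
force: [0.4, -1.1, 0.5]
grip_width: 0.087
```

```bash
python3 - <<'E'
from h import *
from g import go
c,T,im,d=shot('wrist','w1.png'); X=cloud(c,T,d)
F=X.reshape(-1,3)
m=(d.ravel()>0)&(F[:,2]>.171)&(F[:,2]<.19)&(np.hypot(F[:,0]-.5015,F[:,1]-.15)<.04)
P=F[m]; r=cv2.minAreaRect((P[:,:2]*1000).astype(np.float32)); print(m.sum(),np.median(P,0),r)
m=(d.ravel()>0)&(F[:,2]>.12)&(F[:,2]<.15)&(np.hypot(F[:,0]-.5,F[:,1]-.15)<.08); print(np.percentile(F[m][:,2],[5,25,50,75,95]))
m=(d.ravel()>0)&(F[:,2]>.16)&(F[:,2]<.19)&(np.hypot(F[:,0]-.523,F[:,1]-.055)<.04); print('tab',m.sum(), np.median(F[m],0) if m.sum() else '')
for r in env.cut_out('wrist','knob')[:2]: print(r['conf'],r['uv'],np.median(X[r['region']],0))
go(.5015,.15,.25,239)
E
```

```text
798 [0.50014587 0.14735733 0.17697945] ((500.8579406738281, 148.85418701171875), (45.59172058105469, 13.466615676879883), 58.36362838745117)
[0.13311612 0.13396474 0.13543243 0.13810599 0.14042164]
tab 720 [0.52149588 0.0537587  0.17180715]
0.85 [320.9, 205.5] [0.49927794 0.14615277 0.15917939]
t 4.475 pos [0.5027 0.1443 0.2504] [-1.7997e+02 -6.0000e-02 -1.2161e+02] q [ 32.9   6.5 -55.   97.8   5.5  78.5 125.4] F [ 0.48 -0.04  1.41] M [ 0.124 -0.04  -0.003]
shift [-0.0042  0.004   0.0004] turn -0.011
```

View pics/w1.png

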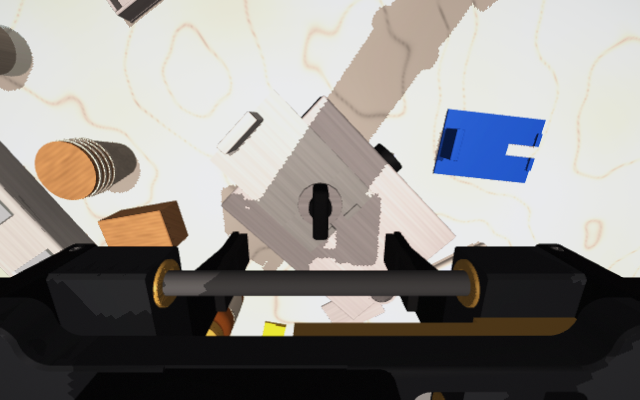

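The knob is at (320,205), with its bar vertical in the picture and centred between the jaws. The tab is at (240,130). Going down to grip the knob.

Request:
{"op": "move_arm", "data": {
  "steps": [
    [[-0.001, 0.001, 0.015], 0],
    [[-0.002, 0.003, 0.03], 0],
    [[-0.003, 0.004, 0.045], 0],
    [[-0.003, 0.004, 0.06], 0],
    [[-0.003, 0.004, 0.07], 0],
    [[-0.003, 0.004, 0.08], 0],
    [[-0.003, 0.004, 0.085], 0],
    [[-0.003, 0.004, 0.088], 0],
    [[-0.003, 0.004, 0.088], 0],
    [[-0.003, 0.004, 0.088], 0]
  ],
  "hand": -1
}}

```text
time_s: 5.72
tool_pos: [0.5007, 0.1512, 0.1629]
tool_rot: [-180.0, 0.0, -121.4]
force: [0.0, -0.0, 0.3]
grip_width: 0.0873
```

```bash
python3 g.py .5009 .1489 .161 238.4
```

```text
t 5.725 pos [0.5007 0.1512 0.1629] [-1.7997e+02  2.0000e-02 -1.2138e+02] q [ 30.4  11.2 -54.8 104.7   9.8  69.1 121.2] F [ 0.05 -0.02  0.26] M [ 0.167 -0.06   0.002]
shift [ 0.0018 -0.0013  0.0019] turn 0.004
```

Request:
{"op": "move_arm", "data": {
  "steps": [
    [[0.002, -0.001, 0.001], 0],
    [[0.002, -0.001, 0.001], 0],
    [[0.002, -0.001, 0.001], 0],
    [[0.002, -0.001, 0.001], 0],
    [[0.002, -0.001, 0.001], 0],
    [[0.002, -0.001, 0.001], 0]
  ],
  "hand": 1,
  "squeeze": 30
}}

```text
time_s: 6.48
tool_pos: [0.5003, 0.1489, 0.1615]
tool_rot: [-180.0, -0.0, -121.4]
force: [0.2, 0.7, 0.3]
grip_width: 0.0352
```

```bash
python3 g.py .5009 .1489 .161 238.4
```

```text
t 6.475 pos [0.5003 0.1489 0.1615] [-180.     -0.   -121.37] q [ 30.6  11.1 -54.7 104.9   9.7  68.9 121.5] F [0.21 0.7  0.32] M [ 0.171 -0.121  0.035]
shift [-0.0004 -0.0005  0.0005] turn 0.004
```

Request:
{"op": "move_arm", "data": {
  "steps": [
    [[0, 0, 0], 0],
    [[0, 0, 0], 0],
    [[0, 0, 0], 0],
    [[0, 0, 0], 0],
    [[0, 0, 0], 0],
    [[0, 0, 0], 0]
  ]
}}

```text
time_s: 7.22
tool_pos: [0.5006, 0.1486, 0.1616]
tool_rot: [-180.0, 0.0, -121.4]
force: [3.0, -1.0, -0.5]
grip_width: 0.0198
```

```bash
python3 g.py .5009 .1489 .161 238.4
```

```text
t 7.225 pos [0.5006 0.1486 0.1616] [-1.7996e+02  1.0000e-02 -1.2139e+02] q [ 30.6  11.1 -54.7 104.9   9.8  68.9 121.5] F [ 2.97 -1.04 -0.55] M [-0.164 -0.632  0.055]
shift [-0.0004 -0.0001  0.0006] turn 0.004
```

Request:
{"op": "move_arm", "data": {
  "steps": [
    [[0, 0, 0], 0],
    [[0, 0, 0], 0],
    [[0, 0, 0], 0],
    [[0, 0, 0], 0]
  ]
}}

```text
time_s: 7.72
tool_pos: [0.5005, 0.1486, 0.1616]
tool_rot: [-180.0, 0.0, -121.4]
force: [3.7, -2.5, -1.1]
grip_width: 0.0198
```

```bash
python3 g.py .5009 .1489 .161 238.4
```

```text
t 7.725 pos [0.5005 0.1486 0.1616] [-179.96    0.   -121.39] q [ 30.6  11.1 -54.7 104.9   9.8  68.9 121.5] F [ 3.7  -2.5  -1.09] M [-0.3   -0.861  0.011]
shift [-0.0004 -0.0002  0.0006] turn 0.004
```

```bash
python3 - <<'E'
from h import *
c,T,im,d=shot('wrist'); cv2.imwrite('pics/w2.png',cv2.resize(im[100:300,200:440,::-1],(720,600),interpolation=cv2.INTER_CUBIC))
c,T,im,d=shot('side'); cv2.imwrite('pics/s2.png',cv2.resize(im[130:250,230:390,::-1],(800,600),interpolation=cv2.INTER_CUBIC))
o=env.get_obs(); print(o['force'],o['wrist_torque'],o['grip_width'])
E
```

```text
[ 3.32040538 -1.72226801 -0.35121577] [-0.28061022 -0.96763398 -0.04038732] 0.019445342536720832
```

View pics/w2.png

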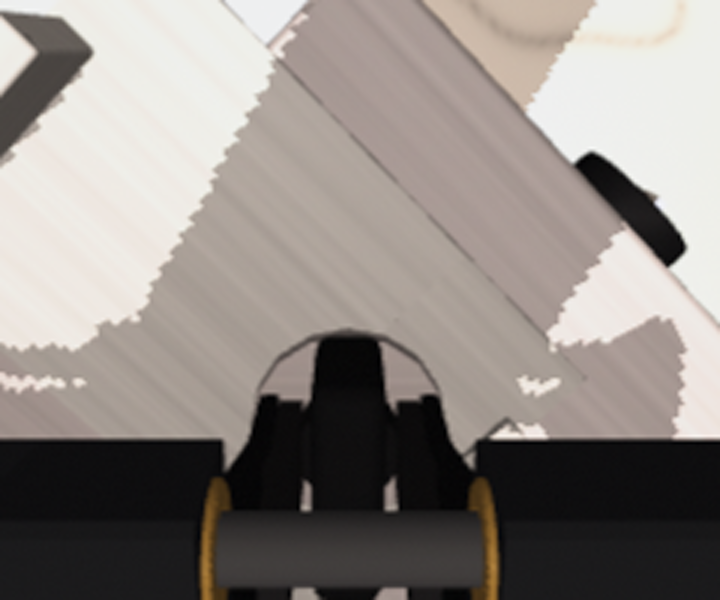

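The bar stands between both pads, but the width reads 19.8 mm. A small clockwise turn will show whether the grip drives the knob.

Request:
{"op": "move_arm", "data": {
  "steps": [
    [[0, 0, 0], 0.05],
    [[0, 0, 0], 0.1],
    [[0, 0, 0], 0.15],
    [[0, 0, 0], 0.2],
    [[0, 0, 0], 0.25],
    [[0, 0, -0.0003], 0.3],
    [[0, 0, -0.0003], 0.3]
  ]
}}

```text
time_s: 8.7
tool_pos: [0.5003, 0.1488, 0.1619]
tool_rot: [-180.0, 0.0, -138.5]
force: [3.2, -0.9, 0.5]
grip_width: 0.0195
```

```bash
python3 - <<'E'
from h import *
from g import go
c,T,im,d=shot('wrist'); cv2.imwrite('pics/w3.png',cv2.resize(im[100:300,200:440,::-1],(720,600),interpolation=cv2.INTER_CUBIC))
go(.5009,.1489,.161,238.4); print(env.get_obs()['grip_width'])
E
```

```text
t 8.75 pos [0.5003 0.1488 0.1619] [-179.98    0.   -138.5 ] q [ 28.8  10.6 -52.5 104.9   9.   68.8 104.9] F [ 3.06 -1.84  0.13] M [-0.304 -0.888  0.075]
shift [-0.0005 -0.0003  0.0009] turn -0.295
0.019594719024452353
```

View pics/w3.png

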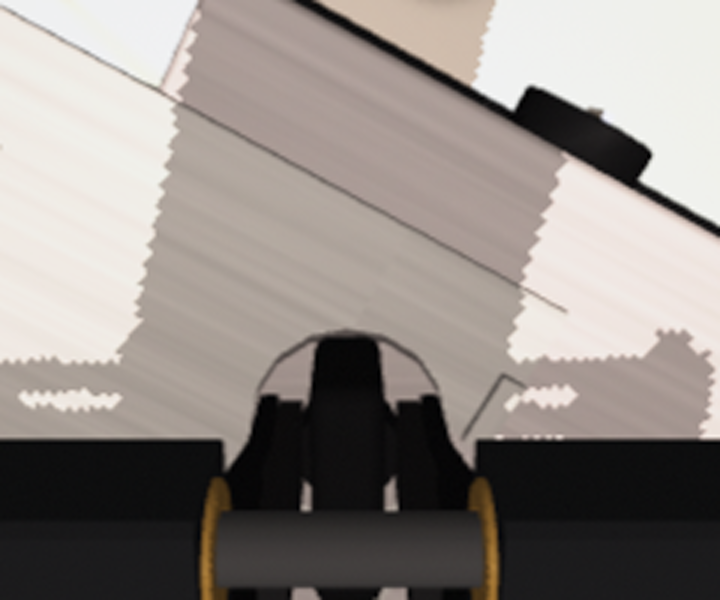

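The knob turns with the gripper and Mz is about 0.08 N·m, which matches the thread friction. I'll carry on to about 1.75 rad in total, just below the earliest stop.

Request:
{"op": "move_arm", "data": {
  "steps": [
    [[0, 0, -0.0001], 0.08],
    [[0, 0, -0.0002], 0.16],
    [[0, 0, -0.0003], 0.24],
    [[0, 0, -0.0004], 0.32],
    [[0, 0, -0.0005], 0.4],
    [[0, 0, -0.0006], 0.48],
    [[0, 0, -0.0007], 0.56],
    [[0, 0, -0.0008], 0.64],
    [[0, 0, -0.0009], 0.72],
    [[0, 0, -0.001], 0.8],
    [[0, 0, -0.0011], 0.88],
    [[0, 0, -0.0012], 0.96],
    [[0, 0, -0.0013], 1.04],
    [[0, 0, -0.0014], 1.12],
    [[0, 0, -0.0015], 1.2],
    [[0, 0, -0.0016], 1.28],
    [[0, 0, -0.0016], 1.34],
    [[0, 0, -0.0017], 1.4],
    [[0, 0, -0.0017], 1.45],
    [[0, 0, -0.0017], 1.45]
  ]
}}

```text
time_s: 11.25
tool_pos: [0.5004, 0.1499, 0.1636]
tool_rot: [179.9, -0.0, 138.5]
force: [3.4, 0.9, -0.4]
grip_width: 0.0194
```

```bash
python3 g.py .5009 .1489 .161 238.4
```

```text
t 11.25 pos [0.5004 0.1499 0.1636] [ 1.7992e+02 -3.0000e-02  1.3847e+02] q [ 21.    8.9 -43.6 105.    6.5  68.6  23.8] F [ 3.36  0.94 -0.37] M [ 0.25  -1.092  0.094]
shift [-0.0011 -0.0004  0.0026] turn -1.744
```

Request:
{"op": "move_arm", "data": {
  "steps": [
    [[0, 0, 0], 0.04],
    [[0, 0, -0.0001], 0.08],
    [[0, 0, -0.0001], 0.12],
    [[0, 0, -0.0001], 0.12]
  ]
}}

```text
time_s: 11.75
tool_pos: [0.5005, 0.1499, 0.1638]
tool_rot: [179.9, -0.0, 131.6]
force: [5.5, 1.7, -0.7]
grip_width: 0.0196
```

```bash
python3 g.py .5009 .1489 .161 238.4
```

```text
t 11.75 pos [0.5005 0.1499 0.1638] [ 1.7991e+02 -3.0000e-02  1.3161e+02] q [ 20.4   8.8 -43.  105.    6.3  68.6  17.1] F [ 5.47  1.71 -0.72] M [ 0.481 -1.128  0.092]
shift [-0.001  -0.0003  0.0028] turn -1.864
```

Request:
{"op": "move_arm", "data": {
  "steps": [
    [[0, 0, 0], 0.04],
    [[0, 0, -0.0001], 0.08],
    [[0, 0, -0.0001], 0.12],
    [[0, 0, -0.0001], 0.12]
  ]
}}

```text
time_s: 12.25
tool_pos: [0.5005, 0.1499, 0.1639]
tool_rot: [179.9, -0.0, 124.7]
force: [4.5, 1.8, -0.0]
grip_width: 0.0196
```

```bash
python3 g.py .5009 .1489 .161 238.4
```

```text
t 12.25 pos [0.5005 0.1499 0.1639] [ 1.7991e+02 -4.0000e-02  1.2474e+02] q [ 19.8   8.7 -42.4 105.    6.2  68.6  10.3] F [ 4.49  1.79 -0.04] M [ 0.637 -1.214  0.092]
shift [-0.001  -0.0002  0.0029] turn -1.984
```

Request:
{"op": "move_arm", "data": {
  "steps": [
    [[0, 0, 0], 0.04],
    [[0, 0, -0.0001], 0.08],
    [[0, 0, -0.0001], 0.12],
    [[0, 0, -0.0001], 0.12]
  ]
}}

```text
time_s: 12.75
tool_pos: [0.5006, 0.1499, 0.1641]
tool_rot: [179.9, -0.0, 117.9]
force: [4.8, 2.8, -0.1]
grip_width: 0.02
```

```bash
python3 g.py .5009 .1489 .161 238.4
```

```text
t 12.75 pos [0.5006 0.1499 0.1641] [ 1.7990e+02 -4.0000e-02  1.1786e+02] q [ 19.3   8.6 -41.7 105.    6.1  68.6   3.5] F [ 4.82  2.81 -0.15] M [ 0.642 -1.302  0.09 ]
shift [-0.001  -0.0002  0.0031] turn -2.104
```

Request:
{"op": "move_arm", "data": {
  "steps": [
    [[0, 0, 0], 0.04],
    [[0, 0, -0.0001], 0.08],
    [[0, 0, -0.0001], 0.12],
    [[0, 0, -0.0001], 0.12]
  ]
}}

```text
time_s: 13.25
tool_pos: [0.5007, 0.1499, 0.1642]
tool_rot: [179.9, -0.1, 111.0]
force: [4.9, 2.3, -0.5]
grip_width: 0.0195
```

```bash
python3 g.py .5009 .1489 .161 238.4
```

```text
t 13.25 pos [0.5007 0.1499 0.1642] [ 1.7990e+02 -5.0000e-02  1.1099e+02] q [ 18.8   8.5 -41.1 105.    5.9  68.6  -3.2] F [ 4.9  2.3 -0.5] M [ 0.626 -1.323  0.089]
shift [-0.001  -0.0002  0.0032] turn -2.224
```

Request:
{"op": "move_arm", "data": {
  "steps": [
    [[0, 0, 0], 0.04],
    [[0, 0, -0.0001], 0.08],
    [[0, 0, -0.0001], 0.12],
    [[0, 0, -0.0001], 0.12]
  ]
}}

```text
time_s: 13.75
tool_pos: [0.5008, 0.1499, 0.1643]
tool_rot: [179.9, -0.1, 104.1]
force: [4.0, 1.6, -0.5]
grip_width: 0.02
```

```bash
python3 g.py .5009 .1489 .161 238.4
```

```text
t 13.75 pos [0.5008 0.1499 0.1643] [ 1.7989e+02 -6.0000e-02  1.0411e+02] q [ 18.2   8.4 -40.5 105.    5.8  68.6 -10. ] F [ 4.    1.62 -0.49] M [ 0.617 -1.341  0.109]
shift [-0.001  -0.0001  0.0033] turn -2.344
```

Request:
{"op": "move_arm", "data": {
  "steps": [
    [[0, 0, 0], 0.03],
    [[0, 0, -0.0001], 0.06],
    [[0, 0, -0.0001], 0.08],
    [[0, 0, -0.0001], 0.08]
  ]
}}

```text
time_s: 14.25
tool_pos: [0.5008, 0.1499, 0.1644]
tool_rot: [179.9, -0.1, 99.5]
force: [5.4, 2.8, -0.2]
grip_width: 0.0199
```

```bash
python3 g.py .5009 .1489 .161 238.4
```

```text
t 14.25 pos [0.5008 0.1499 0.1644] [ 1.7989e+02 -7.0000e-02  9.9540e+01] q [ 17.9   8.3 -40.2 105.    5.7  68.6 -14.5] F [ 5.37  2.83 -0.23] M [ 0.606 -1.449  0.052]
shift [-0.001  -0.0001  0.0034] turn -2.424
```

Request:
{"op": "move_arm", "data": {
  "steps": [
    [[0, 0, 0], 0.04],
    [[0, 0, -0.0001], 0.08],
    [[0, 0, -0.0001], 0.12],
    [[0, 0, -0.0001], 0.12]
  ]
}}

```text
time_s: 14.75
tool_pos: [0.5009, 0.1499, 0.1646]
tool_rot: [179.9, -0.1, 92.7]
force: [5.5, 2.2, -1.4]
grip_width: 0.0201
```

```bash
python3 g.py .5009 .1489 .161 238.4
```

```text
t 14.75 pos [0.5009 0.1499 0.1646] [ 1.7989e+02 -8.0000e-02  9.2650e+01] q [ 17.3   8.2 -39.6 105.    5.6  68.6 -21.3] F [ 5.52  2.16 -1.42] M [ 0.587 -1.452  0.073]
shift [-0.001  -0.0001  0.0036] turn -2.544
```

Request:
{"op": "move_arm", "data": {
  "steps": [
    [[0, 0, 0], 0.04],
    [[0, 0, -0.0001], 0.08],
    [[0, 0, -0.0001], 0.12],
    [[0, 0, -0.0001], 0.12]
  ]
}}

```text
time_s: 15.25
tool_pos: [0.5011, 0.1499, 0.1648]
tool_rot: [179.9, -0.1, 85.8]
force: [4.7, 3.6, -0.5]
grip_width: 0.02
```

```bash
python3 g.py .5009 .1489 .161 238.4
```

```text
t 15.25 pos [0.5011 0.1499 0.1648] [ 1.7988e+02 -1.0000e-01  8.5770e+01] q [ 16.8   8.2 -39.  105.    5.5  68.6 -28.1] F [ 4.69  3.6  -0.53] M [ 0.586 -1.472  0.067]
shift [-0.001  -0.0001  0.0038] turn -2.664
```

Request:
{"op": "move_arm", "data": {
  "steps": [
    [[0, 0, 0], 0.04],
    [[0, 0, -0.0001], 0.08],
    [[0, 0, -0.0001], 0.12],
    [[0, 0, -0.0001], 0.12]
  ]
}}

```text
time_s: 15.75
tool_pos: [0.5011, 0.1498, 0.1648]
tool_rot: [179.9, -0.1, 78.9]
force: [5.4, 2.7, -1.5]
grip_width: 0.0195
```

```bash
python3 g.py .5009 .1489 .161 238.4
```

```text
t 15.75 pos [0.5011 0.1498 0.1648] [ 1.7989e+02 -1.1000e-01  7.8920e+01] q [ 16.3   8.1 -38.4 105.    5.4  68.6 -34.9] F [ 5.38  2.69 -1.5 ] M [ 0.514 -1.434  0.185]
shift [-0.001  -0.      0.0038] turn -2.783
```

Request:
{"op": "move_arm", "data": {
  "steps": [
    [[0, 0, 0], 0.02],
    [[0, 0, 0], 0.04],
    [[0, 0, 0], 0.05],
    [[0, 0, 0], 0.05]
  ]
}}

```text
time_s: 16.25
tool_pos: [0.5012, 0.1499, 0.1649]
tool_rot: [179.9, -0.1, 76.1]
force: [5.3, 2.0, -0.2]
grip_width: 0.0196
```

```bash
python3 g.py .5009 .1489 .161 238.4
```

```text
t 16.25 pos [0.5012 0.1499 0.1649] [ 1.7988e+02 -1.1000e-01  7.6090e+01] q [ 16.1   8.1 -38.2 105.    5.3  68.6 -37.7] F [ 5.26  2.04 -0.2 ] M [ 0.491 -1.486  0.307]
shift [-0.001  -0.      0.0039] turn -2.833
```

Torque is rising steadily (0.07, 0.19, 0.31 N·m), so the knob is on the stop. One small step more for margin, hold briefly, then relax the twist before releasing.

Request:
{"op": "move_arm", "data": {
  "steps": [
    [[0, 0, 0], 0.02],
    [[0, 0, 0], 0.04],
    [[0, 0, 0], 0.04],
    [[0, 0, 0], 0.04],
    [[0, 0, 0], 0.04]
  ]
}}

```text
time_s: 16.88
tool_pos: [0.5012, 0.1498, 0.1649]
tool_rot: [179.9, -0.1, 73.8]
force: [6.7, 2.1, -0.1]
grip_width: 0.0198
```

```bash
python3 g.py .5009 .1489 .161 238.4
```

```text
t 16.875 pos [0.5012 0.1498 0.1649] [ 1.7988e+02 -1.1000e-01  7.3820e+01] q [ 16.    8.  -38.  105.    5.3  68.6 -39.9] F [ 6.69  2.1  -0.15] M [ 0.503 -1.543  0.401]
shift [-0.001  -0.      0.0039] turn -2.873
```

Request:
{"op": "move_arm", "data": {
  "steps": [
    [[0, 0, 0], -0.03],
    [[0, 0, 0], -0.06],
    [[0, 0, 0], -0.06]
  ]
}}

```text
time_s: 17.25
tool_pos: [0.5011, 0.1499, 0.1649]
tool_rot: [179.9, -0.1, 77.2]
force: [5.1, 2.3, 0.4]
grip_width: 0.0199
```

Request:
{"op": "move_arm", "data": {
  "steps": [
    [[0, 0, 0], 0],
    [[0, 0, 0], 0],
    [[0, 0, 0], 0],
    [[0, 0, 0], 0],
    [[0, 0, -0.01], 0],
    [[0, 0, -0.03], 0],
    [[0, 0, -0.05], 0],
    [[0, 0, -0.07], 0],
    [[0, 0, -0.085], 0],
    [[0, 0, -0.085], 0]
  ],
  "hand": -1
}}

```text
time_s: 18.5
tool_pos: [0.5009, 0.1492, 0.2508]
tool_rot: [179.9, -0.0, 77.1]
force: [-0.8, -0.7, -0.1]
grip_width: 0.087
```

```bash
python3 g.py .523 .055 .25 103.6;python3 g.py .523 .055 .25 13.6
```

```text
t 18.5 pos [0.5009 0.1492 0.2508] [ 1.7987e+02 -4.0000e-02  7.7060e+01] q [ 17.1   4.3 -38.2  98.3   2.7  78.2 -34.5] F [-0.85 -0.67 -0.14] M [-0.069 -0.05  -0.028]
shift [-0.0868  0.0426  0.0008] turn -0.463
t 18.5 pos [0.5009 0.1492 0.2508] [ 1.7987e+02 -4.0000e-02  7.7060e+01] q [ 17.1   4.3 -38.2  98.3   2.7  78.2 -34.5] F [-0.85 -0.67 -0.14] M [-0.069 -0.05  -0.028]
shift [-0.0868  0.0426  0.0008] turn 1.108
```

Request:
{"op": "move_arm", "data": {
  "steps": [
    [[-0.011, 0.005, 0], 0.14],
    [[-0.022, 0.01, 0], 0.28],
    [[-0.033, 0.016, 0], 0.42],
    [[-0.044, 0.021, 0], 0.56],
    [[-0.055, 0.027, 0], 0.7],
    [[-0.066, 0.032, 0], 0.84],
    [[-0.077, 0.037, 0], 0.98],
    [[-0.087, 0.0425, 0], 1.108],
    [[-0.087, 0.0425, 0], 1.108],
    [[-0.087, 0.0425, 0], 1.108]
  ]
}}

```text
time_s: 19.75
tool_pos: [0.5218, 0.0552, 0.2489]
tool_rot: [-180.0, 0.1, 13.7]
force: [0.6, 0.9, -0.0]
grip_width: 0.0871
```

```bash
python3 - <<'E'
from h import *
from g import go
c,T,im,d=shot('wrist','w4.png'); F=cloud(c,T,d).reshape(-1,3); ok=d.ravel()>0
m=ok&(F[:,2]>.162)&(F[:,2]<.19)&(np.hypot(F[:,0]-.523,F[:,1]-.055)<.035)
P=F[m]; r=cv2.minAreaRect((P[:,:2]*1000).astype(np.float32)); print('tab',m.sum(),np.median(P,0),r)
m=ok&(F[:,2]>.17)&(F[:,2]<.2)&(np.hypot(F[:,0]-.5,F[:,1]-.15)<.035)
P=F[m]; r=cv2.minAreaRect((P[:,:2]*1000).astype(np.float32)); print('knob',m.sum(),np.median(P,0),r)
m=ok&(F[:,2]>.12)&(F[:,2]<.16)&(np.hypot(F[:,0]-.518,F[:,1]-.08)<.015);print('plate top',m.sum(),np.median(F[m],0))
go(.523,.055,.25,13.6)
E
```

```text
tab 503 [0.52569107 0.05353639 0.17181374] ((524.419921875, 53.458587646484375), (39.406715393066406, 9.854092597961426), 13.644164085388184)
knob 1031 [0.50441998 0.14793654 0.17977825] ((502.5551452636719, 148.45982360839844), (45.59193420410156, 14.241748809814453), 84.39308166503906)
plate top 694 [0.51828833 0.0800932  0.13790583]
t 19.8 pos [0.5218 0.0553 0.2491] [-1.7998e+02  3.0000e-02  1.3720e+01] q [ 20.8   4.2 -31.   98.3   2.2  78.1 -86.9] F [ 0.14 -0.33  1.53] M [ 0.03   0.01  -0.016]
shift [ 0.0011  0.0006 -0.0009] turn 0.002
```

View pics/w4.png

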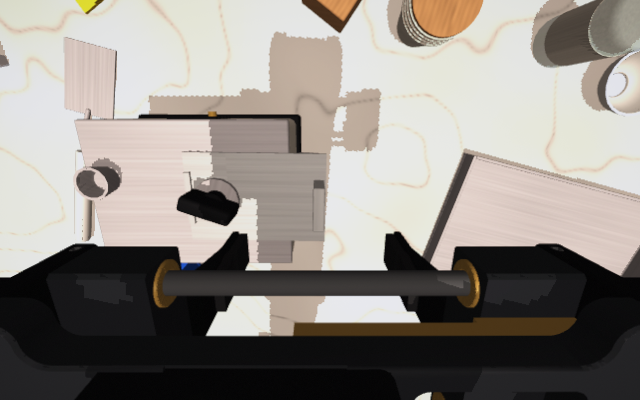

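The tab is at (318,200), central between the jaws, and the plate still lies under the knob at (210,205). Going down to the tab.

Request:
{"op": "move_arm", "data": {
  "steps": [
    [[0.001, 0.001, 0.02], 0],
    [[0.002, 0.002, 0.04], 0],
    [[0.002, 0.0024, 0.055], 0],
    [[0.002, 0.0024, 0.07], 0],
    [[0.002, 0.0024, 0.08], 0],
    [[0.002, 0.0024, 0.09], 0],
    [[0.002, 0.0024, 0.095], 0],
    [[0.002, 0.0024, 0.097], 0],
    [[0.002, 0.0024, 0.097], 0],
    [[0.002, 0.0024, 0.097], 0]
  ],
  "hand": 0
}}

```text
time_s: 21.05
tool_pos: [0.525, 0.0527, 0.1528]
tool_rot: [180.0, -0.0, 13.6]
force: [-0.7, 0.2, -1.2]
grip_width: 0.0437
```

```bash
python3 g.py .5244 .0535 .151 13.6
```

```text
t 21.05 pos [0.525  0.0527 0.1528] [ 1.7998e+02 -4.0000e-02  1.3570e+01] q [ 20.1   8.6 -31.  105.3   4.8  67.3 -88.9] F [-0.66  0.21 -1.23] M [ 0.038 -0.006 -0.019]
shift [-0.0004 -0.0009  0.0018] turn -0.001
```

Request:
{"op": "move_arm", "data": {
  "steps": [
    [[0, -0.001, 0.001], 0],
    [[0, -0.001, 0.001], 0],
    [[0, -0.001, 0.001], 0],
    [[0, -0.001, 0.001], 0],
    [[0, -0.001, 0.001], 0],
    [[0, -0.001, 0.001], 0],
    [[0, -0.001, 0.001], 0],
    [[0, -0.001, 0.001], 0]
  ],
  "hand": 1,
  "squeeze": 45
}}

```text
time_s: 22.05
tool_pos: [0.5245, 0.0536, 0.1514]
tool_rot: [180.0, -0.0, 13.6]
force: [0.3, 0.2, -0.5]
grip_width: 0.0094
```

```bash
python3 g.py .5244 .0535 .151 13.6
```

```text
t 22.05 pos [0.5245 0.0536 0.1514] [179.99  -0.    13.57] q [ 20.    8.7 -31.  105.5   4.8  67.2 -89. ] F [ 0.27  0.2  -0.53] M [-0.036 -0.01   0.028]
shift [-0.0001  0.0001  0.0004] turn -0.001
```

Gripped at 9.4 mm. Drawing slowly along tool +y, and checking the force early.

Request:
{"op": "move_arm", "data": {
  "steps": [
    [[0, 0.001, 0], 0],
    [[0, 0.002, 0], 0],
    [[0, 0.004, 0], 0],
    [[0, 0.006, 0], 0],
    [[0, 0.008, 0], 0],
    [[0, 0.01, 0], 0],
    [[0, 0.01, 0], 0]
  ]
}}

```text
time_s: 22.92
tool_pos: [0.5269, 0.0434, 0.1514]
tool_rot: [180.0, 0.0, 13.5]
force: [0.3, 0.3, -0.2]
grip_width: 0.0098
```

```bash
python3 g.py .5244 .0535 .151 13.6
```

```text
t 22.925 pos [0.5269 0.0434 0.1514] [179.97   0.    13.54] q [ 20.7   8.8 -30.6 105.3   4.9  67.2 -88. ] F [ 0.34  0.32 -0.2 ] M [ 0.1    0.041 -0.012]
shift [-0.0001 -0.0104  0.0004] turn -0.001
```

Hardly any resistance. Next to about 45 mm, still slowly.

Request:
{"op": "move_arm", "data": {
  "steps": [
    [[0, 0.002, 0], 0],
    [[0, 0.004, 0], 0],
    [[0, 0.007, 0], 0],
    [[0, 0.01, 0], 0],
    [[0, 0.013, 0], 0],
    [[0, 0.016, 0], 0],
    [[0, 0.019, 0], 0],
    [[0, 0.022, 0], 0],
    [[0, 0.025, 0], 0],
    [[0, 0.028, 0], 0],
    [[0, 0.031, 0], 0],
    [[0, 0.034, 0], 0],
    [[0, 0.035, 0], 0],
    [[0, 0.035, 0], 0]
  ]
}}

```text
time_s: 24.68
tool_pos: [0.535, 0.0095, 0.1514]
tool_rot: [180.0, 0.0, 13.6]
force: [0.1, 0.0, -1.2]
grip_width: 0.0098
```

```bash
python3 g.py .5244 .0535 .151 13.6
```

```text
t 24.675 pos [0.535  0.0095 0.1514] [1.7997e+02 1.0000e-02 1.3550e+01] q [ 22.8   9.5 -29.1 104.5   5.   67.3 -84.3] F [ 0.13  0.05 -1.22] M [0.09  0.037 0.004]
shift [-0.     -0.0453  0.0004] turn -0.001
```

Request:
{"op": "move_arm", "data": {
  "steps": [
    [[0, 0.0015, 0], 0],
    [[0, 0.003, 0], 0],
    [[0, 0.0045, 0], 0],
    [[0, 0.006, 0], 0],
    [[0, 0.0075, 0], 0],
    [[0, 0.009, 0], 0],
    [[0, 0.0105, 0], 0],
    [[0, 0.012, 0], 0],
    [[0, 0.014, 0], 0],
    [[0, 0.017, 0], 0],
    [[0, 0.02, 0], 0],
    [[0, 0.024, 0], 0],
    [[0, 0.028, 0], 0],
    [[0, 0.032, 0], 0],
    [[0, 0.036, 0], 0],
    [[0, 0.04, 0], 0],
    [[0, 0.044, 0], 0],
    [[0, 0.045, 0], 0],
    [[0, 0.045, 0], 0]
  ]
}}

```text
time_s: 27.05
tool_pos: [0.5456, -0.0343, 0.1515]
tool_rot: [180.0, -0.0, 13.6]
force: [0.0, -0.2, -1.9]
grip_width: 0.0097
```

```bash
python3 g.py .5244 .0535 .151 13.6; python3 - <<'E'
from h import *
c,T,im,d=shot('side'); cv2.imwrite('pics/s3.png',cv2.resize(im[90:270,220:460,::-1],(800,600),interpolation=cv2.INTER_CUBIC))
E
```

```text
t 27.05 pos [ 0.5456 -0.0343  0.1515] [179.96  -0.    13.55] q [ 25.4  10.7 -27.2 103.    5.3  67.5 -79.9] F [ 0.01 -0.19 -1.9 ] M [-0.098 -0.007 -0.039]
shift [-0.0001 -0.0903  0.0004] turn -0.001
```

View pics/s3.png

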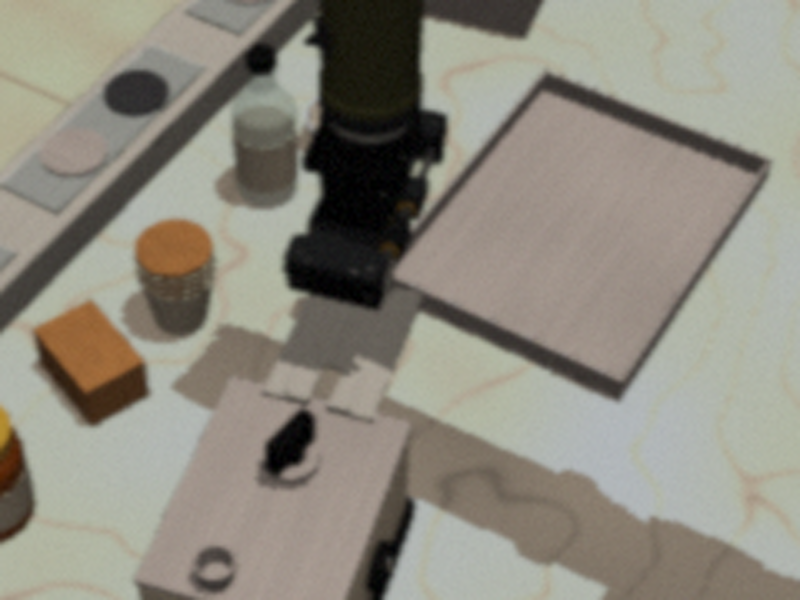

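The plate is clear of the stud: the fork ends at about (330,385) lie ahead of the knob at (290,440). Force is about the plate's weight share. Lifting a little and carrying it over the tray.

Request:
{"op": "move_arm", "data": {
  "steps": [
    [[0, 0.004, -0.006], 0],
    [[-0.003, 0.012, -0.014], 0],
    [[-0.008, 0.024, -0.022], 0],
    [[-0.015, 0.04, -0.028], 0],
    [[-0.023, 0.058, -0.03], 0],
    [[-0.032, 0.078, -0.03], 0],
    [[-0.041, 0.099, -0.03], 0],
    [[-0.05, 0.12, -0.03], 0],
    [[-0.059, 0.141, -0.03], 0],
    [[-0.068, 0.162, -0.03], 0],
    [[-0.077, 0.183, -0.03], 0],
    [[-0.086, 0.204, -0.03], 0],
    [[-0.096, 0.226, -0.03], 0],
    [[-0.105, 0.247, -0.03], 0],
    [[-0.114, 0.268, -0.03], 0],
    [[-0.122, 0.286, -0.03], 0],
    [[-0.129, 0.3, -0.03], 0],
    [[-0.132, 0.308, -0.03], 0],
    [[-0.133, 0.31, -0.03], 0],
    [[-0.133, 0.31, -0.03], 0]
  ]
}}

```text
time_s: 29.6
tool_pos: [0.4894, -0.3657, 0.1814]
tool_rot: [-180.0, -0.0, 13.6]
force: [0.7, 0.3, -3.4]
grip_width: 0.01
```

```bash
python3 g.py .489 -.367 .03 13.6; python3 - <<'E'
from h import *
c,T,im,d=shot('side'); cv2.imwrite('pics/s4.png',cv2.resize(im[60:240,280:520,::-1],(800,600),interpolation=cv2.INTER_CUBIC))
F=cloud(c,T,d).reshape(-1,3); ok=d.ravel()>0
for lo,hi in((-.01,.02),):
    m=ok&(abs(F[:,0]-.40)<.03)&(abs(F[:,1]+.42)<.05)&(F[:,2]<.03); print('floor',np.median(F[m],0))
m=ok&(F[:,2]>.15)&(F[:,2]<.175)&(F[:,1]>-.35)&(F[:,1]<-.18)&(abs(F[:,0]-.47)<.08); P=F[m]
A=np.c_[P[:,:2],np.ones(len(P))]; print(len(P),P.min(0),P.max(0),np.linalg.lstsq(A,P[:,2],rcond=None)[0])
E
```

```text
t 29.6 pos [ 0.4894 -0.3657  0.1814] [-1.7998e+02 -1.0000e-02  1.3620e+01] q [ 46.1  15.9 -14.1  92.4   4.   72.2 -45.1] F [ 0.74  0.34 -3.36] M [-0.144 -0.029  0.003]
shift [-0.0007  0.0013  0.1514] turn 0.0
floor [ 0.39959833 -0.4285432   0.00455166]
798 [ 0.41514987 -0.34973599  0.16084145] [ 0.52903622 -0.22792127  0.1747808 ] [-0.0007558   0.00217232  0.16866907]
```

View pics/s4.png

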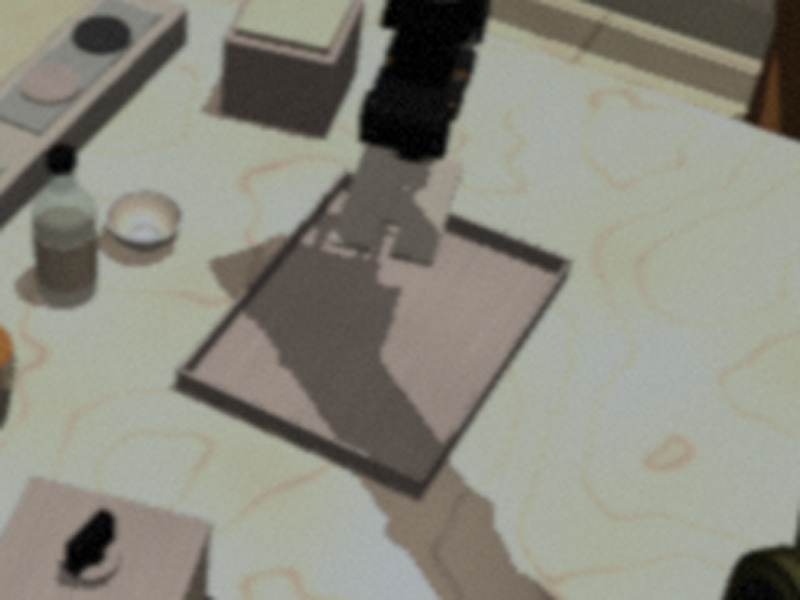

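The plate hangs level over the tray (slope about 0.002) with its underside near z = 0.164. I'll descend 0.150 m, then feel for the floor.

Request:
{"op": "move_arm", "data": {
  "steps": [
    [[0, 0, 0.004], 0],
    [[0, 0, 0.011], 0],
    [[0, 0, 0.02], 0],
    [[0, 0, 0.03], 0],
    [[0, 0, 0.042], 0],
    [[0, 0, 0.054], 0],
    [[0, 0, 0.066], 0],
    [[0, 0, 0.078], 0],
    [[0, 0, 0.09], 0],
    [[0, 0, 0.102], 0],
    [[0, 0, 0.114], 0],
    [[0, 0, 0.124], 0],
    [[0, 0, 0.132], 0],
    [[0, 0, 0.139], 0],
    [[0, 0, 0.144], 0],
    [[0, 0, 0.148], 0],
    [[0, 0, 0.15], 0],
    [[0, 0, 0.15], 0]
  ]
}}

```text
time_s: 31.9
tool_pos: [0.489, -0.3664, 0.0314]
tool_rot: [180.0, 0.0, 13.6]
force: [0.0, 0.3, -3.6]
grip_width: 0.0095
```

```bash
python3 g.py .489 -.367 .0214 13.6
```

```text
t 31.9 pos [ 0.489  -0.3664  0.0314] [180.     0.    13.57] q [ 45.3  24.  -13.3 100.3   6.5  56.4 -46.9] F [ 0.03  0.3  -3.6 ] M [-0.082 -0.058  0.025]
shift [-0.0002  0.0006  0.01  ] turn -0.0
```

Request:
{"op": "move_arm", "data": {
  "steps": [
    [[0, 0, 0.002], 0],
    [[0, 0, 0.004], 0],
    [[0, 0, 0.006], 0],
    [[0, 0, 0.007], 0],
    [[0, 0, 0.007], 0]
  ]
}}

```text
time_s: 32.52
tool_pos: [0.4889, -0.3663, 0.0243]
tool_rot: [-180.0, 0.0, 13.6]
force: [0.2, 0.5, -3.0]
grip_width: 0.0097
```

```bash
python3 g.py .489 -.367 .0214 13.6
```

```text
t 32.525 pos [ 0.4889 -0.3663  0.0243] [-1.7999e+02  1.0000e-02  1.3570e+01] q [ 45.3  24.5 -13.3 100.5   6.6  55.7 -47. ] F [ 0.22  0.54 -2.99] M [-0.089 -0.069  0.026]
shift [-0.0001  0.0007  0.0029] turn -0.001
```

Request:
{"op": "move_arm", "data": {
  "steps": [
    [[0, 0, 0.0007], 0],
    [[0, 0, 0.0014], 0],
    [[0, 0, 0.002], 0],
    [[0, 0, 0.002], 0]
  ]
}}

```text
time_s: 33.02
tool_pos: [0.489, -0.3664, 0.0224]
tool_rot: [180.0, 0.0, 13.6]
force: [0.1, 0.3, -2.5]
grip_width: 0.0092
```

```bash
python3 g.py .489 -.367 .0214 13.6
```

```text
t 33.025 pos [ 0.489  -0.3664  0.0224] [1.800e+02 1.000e-02 1.357e+01] q [ 45.3  24.7 -13.3 100.6   6.7  55.5 -47. ] F [ 0.1   0.29 -2.51] M [-0.144 -0.043  0.002]
shift [-0.0001  0.0006  0.001 ] turn -0.001
```

Request:
{"op": "move_arm", "data": {
  "steps": [
    [[0, 0, 0.0005], 0],
    [[0, 0, 0.001], 0],
    [[0, 0, 0.0015], 0],
    [[0, 0, 0.0015], 0]
  ]
}}

```text
time_s: 33.52
tool_pos: [0.489, -0.3665, 0.0216]
tool_rot: [180.0, 0.0, 13.6]
force: [-1.3, 1.4, 2.6]
grip_width: 0.0092
```

```bash
python3 g.py .489 -.367 .0214 13.6
```

```text
t 33.525 pos [ 0.489  -0.3665  0.0216] [179.99   0.    13.56] q [ 45.2  24.7 -13.2 100.6   6.7  55.4 -47.1] F [-1.26  1.38  2.6 ] M [0.231 0.446 0.039]
shift [-0.0002  0.0005  0.0002] turn -0.001
```

The plate is on the floor: the force has changed sign. Release and rise.

Request:
{"op": "move_arm", "data": {
  "steps": [
    [[0, 0, 0], 0],
    [[0, 0, 0], 0],
    [[0, 0, 0], 0],
    [[0, 0, 0], 0],
    [[0, 0, 0], 0],
    [[0, 0, -0.005], 0],
    [[0, 0, -0.02], 0],
    [[0, 0, -0.04], 0],
    [[0, 0, -0.06], 0],
    [[0, 0, -0.08], 0],
    [[0, 0, -0.11], 0],
    [[0, 0, -0.14], 0],
    [[0, 0, -0.15], 0],
    [[0, 0, -0.15], 0]
  ],
  "hand": 0
}}

```text
time_s: 35.28
tool_pos: [0.4892, -0.3666, 0.1717]
tool_rot: [179.9, -0.0, 13.6]
force: [-0.3, -0.8, -0.3]
grip_width: 0.0431
```

```bash
python3 - <<'E'
from h import *
from g import go
go(.489,-.367,.17,13.6)
c,T,im,d=shot('wrist','w5.png'); F=cloud(c,T,d).reshape(-1,3); ok=d.ravel()>0
m=ok&(F[:,2]>.03)&(F[:,2]<.06)&(np.hypot(F[:,0]-.489,F[:,1]+.367)<.04); print('tab',m.sum(),np.median(F[m],0))
c,T,im,d=shot('side'); F=cloud(c,T,d).reshape(-1,3); ok=d.ravel()>0
u=np.array([-.2343,.972]);v=np.array([.972,.2343]); q=F[:,:2]-[.489,-.3665]
m=ok&(q@u>.015)&(q@u<.12)&(abs(q@v)<.04)&(F[:,2]<.03)&~((q@u>.07)&(abs(q@v)<.012)); P=F[m]
k=np.median(P,0); A=np.c_[P[:,:2]-k[:2],np.ones(len(P))]; print('plate top',len(P),k,np.linalg.lstsq(A,P[:,2],rcond=None)[0])
m=ok&(F[:,2]>.174)&(np.hypot(F[:,0]-.5015,F[:,1]-.15)<.035); print('knob top',np.median(F[m],0))
cv2.imwrite('pics/s5.png',im[:,:,::-1])
E
```

```text
t 35.275 pos [ 0.4892 -0.3666  0.1717] [ 1.7994e+02 -4.0000e-02  1.3570e+01] q [ 46.1  16.3 -14.1  93.1   4.1  71.1 -45.2] F [-0.33 -0.83 -0.26] M [0.06  0.    0.013]
shift [-0.0003  0.0004  0.0017] turn -0.001
tab 339 [ 0.49019193 -0.36660681  0.0418672 ]
plate top 516 [ 0.47761858 -0.30709682  0.00758641] [-0.00379449 -0.00257198  0.00764047]
knob top [0.49901408 0.15179809 0.17912834]
```

View pics/s5.png

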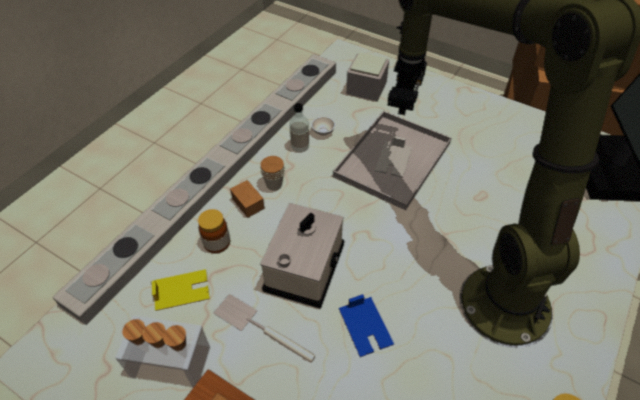

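The plate lies flat in the tray at (390,145), tab up, the bystanders stand where they were, and the hand is clear.

```bash
python3 -c "
from cell import env
print(env.sign_off())"
```

```text
the job is handed in; nothing more can be done
None
```

The plate is in the wash tray and the knob is fully loosened. I handed the job in at about 35 s of the 72 s allowed; no verdict was reported.

- **Knob:** I turned it clockwise about 2.87 rad. Torque stayed near 0.08 N m, then climbed through 0.19 and 0.31 to 0.40 N m on the stop. I held it there briefly, eased the twist off and let go.
- **Plate:** I drew it out flat and slowly by 90 mm. Every wrist-force reading at the pauses was under 2 N, and a picture showed it clear of the stud. I lowered it until I felt the tray floor, then released it.

**Last checks:**
- **Plate position:** It lies flat, with a slope under 0.005 rad and its top at z ≈ 7.6 mm. Its middle is within about 5 mm of the tray centre, tab up.
- **Knob height:** The top is about 3 mm higher than at the start in the same camera. I did not measure its height above the mill's origin directly.
- **Surroundings:** No bystander looked moved in the last picture, judged by eye only, and the gripper is clear of everything.

**Readings that disagreed:**
- **Grip width:** It read 19.8 mm on the 14 mm knob bar, but the knob turned with the gripper all the same.
- **Knob heading:** After release the knob sat about 7° back from the gripper's last angle. I put this down mostly to the stud untwisting; at 1.2 mm per rad it costs at most about 0.2 mm of height.

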